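Order slide and catch tray in the stockroom

TASK

One of the two dispensers holds the long carton: push its order slide forward, towards the robot's side, to its front end stop so that the carton comes out onto the catch tray, then push the slide fully back to its rear end stop. Then take the long carton off the tray and set it down gently, not dropped, flat and the same way up on the floor of the white tote. Leave the other dispenser with its short carton alone and do not disturb the box, the bottle and the tape roll.

Things in the scene. Friction and masses are not known exactly. Their poses are not given: they have to be found in the camera images.
- dispenser_long: one of two identical fixed sheet-metal dispensers, 265 (x) x 150 mm (y), with the long carton. Origin: centre of underside; -x is its front, towards the robot. Flush floor of lane and tray at z 12 mm. Lane: x 0 to 70 mm, walls and wire guard over it, top at z 68 mm. Open catch tray in front: inside x -127 to 0, y -69 to 69 mm, rim top at z 30 mm
- slide_long (a joint): position of the order slide of dispenser_long, m: 0 = at the rear end stop, grows as it is pushed forward (dispenser's -x), 0.120 = at the front end stop. Stiff, about 2.5 N of friction; it stays where it is left, and may start up to 15 mm forward
- grip_long (a point): centre of the black bar grip of dispenser_long's slide: 76 mm long across (y), 22 mm thick (x), 34 mm tall (z 78 to 112 mm in the dispenser's frame), on a neck over a 100 mm wide pusher plate whose front face is 11 mm in front (-x) of this point. At slide value 0 it is at x 83.5 mm in the dispenser's frame. Nothing stands behind it
- carton_long: the long carton, plain brown cardboard with a pale paper band round its middle, 45 mm (x) x 116 mm (y) x 40 mm tall, under 0.25 kg, starts lying in the lane in front of the pusher. Origin: centre of its underside
- dispenser_short: the other of two identical fixed sheet-metal dispensers, 265 (x) x 150 mm (y), with the short carton. Origin: centre of underside; -x is its front, towards the robot. Flush floor of lane and tray at z 12 mm. Lane: x 0 to 70 mm, walls and wire guard over it, top at z 68 mm. Open catch tray in front: inside x -127 to 0, y -69 to 69 mm, rim top at z 30 mm
- grip_short (a point): centre of the black bar grip of dispenser_short's slide: 76 mm long across (y), 22 mm thick (x), 34 mm tall (z 78 to 112 mm in the dispenser's frame), on a neck over a 100 mm wide pusher plate whose front face is 11 mm in front (-x) of this point. At slide value 0 it is at x 83.5 mm in the dispenser's frame. Nothing stands behind it. To be left alone
- carton_short: the short carton, same look, 45 mm (x) x 66 mm (y) x 40 mm tall, in the lane of dispenser_short; to be left alone. Origin: centre of its underside
- tote: open white plastic basket standing loose on the table, 220 mm (x) x 170 mm (y) x 70 mm tall, walls and floor 5 mm thick, inside 210 x 160 mm. Origin: centre of its underside
- stock_box: closed cardboard box, 180 (x) x 150 (y) x 110 mm tall, a bystander. Origin: centre of its underside
- bottle: black bottle with a white cap, diameter 56 mm, 130 mm tall, a bystander. Origin: centre of its underside
- tape_roll: roll of packing tape lying flat, outer diameter 100 mm, 48 mm tall, a bystander. Origin: centre of its underside
Things that resemble listed ones, but are neither listed nor needed, are in the scene too. What is shaped like the carton_long but blue or purple is not meant.

How it is judged:
By the outcome, as a careful person would: the job done as asked, in the order asked, and still so for the second after the job is handed in, with the robot touching nothing.
It also fails if it takes over 72 s, if anything falls off the work surface, if the arm or the gripper's body presses on something with over 40 N, if the wrist force passes 120 N, or if a joint passes its speed limit or range.

ROBOT

A 7-joint arm with a two-finger parallel gripper is mounted at the origin on the work surface. World frame = base frame: x ahead of the robot, y to its left, z up, the work surface at z = 0. Lengths are in m, angles in rad, forces in N, time in s.
With the tool pointing down it reaches from about 0.425 to 0.95 m from the base axis. Payload 16.7 kg.
Tool frame: the origin (TCP) lies midway between the tips of the shut fingers; the grasp point (between the pads) lies 19 mm behind it; z points along the fingers, x is the direction in which the jaws open and shut, and the axes are right-handed (so a half turn about z gives the same grasp; the last joint's range is limited). The gripper opens to 94 mm and grips with 3 to 60 N. Pads are 16 mm wide; open, the fingers measure 119 mm over their backs; the gripper's body (75 mm by 177 mm) begins 78 mm behind the grasp point.
Start: joints at [-1.377, 0.426, 0.074, 1.606, -0.034, 1.111, -0.067], TCP at [0.227, 0.636, 0.205] pointing down, gripper open.
Joint ranges: [-2.85, 2.85], [-0.5, 2.14], [-1.23, 1.37], [0.21, 2.46], [-1.02, 4.16], [0.16, 2.05], [-2.73, 2.73]. Speed limits (rad/s): [1.89, 1.89, 2.39, 2.39, 3.01, 3.01, 3.01].

INTERFACE

Orientations are given as a unit quaternion [w, x, y, z].
In Python, from bench import manip gives the robot as it stands.
- The arm moves only by the tool servo_tool, never from a script. Its argument "increments" is a list that holds one entry, the list of rows, each a list of 7 numbers: the turn, a rotation vector about the tool's x, y, z in units of 8 degrees (1.0 is 8 degrees), then the shift along the tool's x, y, z in units of 50 mm (1.0 is 50 mm), then the opening in per cent of the stroke, from 0 (shut) to 100 (fully open). A call has 1 to 20 rows; each row shifts and turns the commanded pose from where the row before left it, along the tool's axes as they then stand; what a row does not reach is not made up. A row lasts 1/8 s, in which the tool goes at most 62.5 mm and 10.7 degrees, less where a joint would pass 70% of its speed; a pose out of reach is approached as far as the arm can. A call is refused whole if a number of a shift passes 1 or a number of a turn 1, either way. A call with a gripper value outside its range is refused whole. The fingers move at their own pace and stop on an object; the grip force is fixed at half the most. Time passes only in rows, so rows that do not move let the fingers close. It gives the time, the measured TCP pose, the force and the opening at its end, in the units of the state.
- manip.sense(): the state, without advancing time (a new reading comes with each control period).
- manip.camera(name): name is "side" or "top"; returns (picture, depth): 480x640x3 uint8, red, green, blue; 480x640 float32, m along the optical axis (not along the pixel's ray), 0 where there is no reading.
- manip.calibration(name): a dict with "intrinsics" (3x3 intrinsics, pixels), "distortion" ([k1, k2, p1, p2, k3] as OpenCV has them; the pictures are not rectified), "R" (3x3) and "t" (3): a world point X has camera coordinates R X + t. Camera axes: x right, y down, z forward; pixel columns grow to the right and rows downward; lengths in m; the calibration is good to about 2 mm. A picture is of the moment at which its call begins. calibration takes no time and is no camera call.
- manip.hand_in(): hands the job in, once; it reports no verdict.
The state is a dict: "t": time; "joint_pos": joint angles; "qvel": joint speeds; "joint_efforts": joint torques, N m; "position": TCP position; "tool_rot": TCP orientation; "wrist_force": force on the tool from outside, world axes, zero at the start; "torque": the same for the moment, N m; "grip_width": finger opening in m.
Only numpy, scipy, OpenCV 4.12 (cv2) and the standard library are available. Lean on these libraries where they do the work, as an engineer would, in place of code of your own. Each camera call takes 0.05 s, during which the arm holds its last target. There are 200 camera calls.

## Working session

There is one attempt and no reset: what is moved stays moved. The work goes in short steps, Python scripts to look and compute and a tool call to move; the robot and the scene stay as the last step left them, time stands still between calls to the robot, and variables do not carry over. Pictures are saved under pics/ and viewed, on a budget of 10 in all, crops included, one or two more only if the job needs it, and the job is handed in when it is done.

Besides the shell and the picture viewer there is one more tool, called after "Emit:" in YAML: its name, and indented under it one key for each argument. servo_tool: Moves the arm, as the interface text tells. Its arguments: {"type":"object","properties":{"increments":{"type":"array"}},"required":["increments"]}

```bash
mkdir -p pics; cat > h.py <<'E'
import numpy as np, cv2
from bench import manip
def shot(n):
    p,d=manip.camera(n); np.save(f'pics/{n}_d.npy',d); np.save(f'pics/{n}_p.npy',p); return p,d
def world(n,uv,depth):
    c=manip.calibration(n);uv=np.array(uv,float).reshape(-1,1,2)
    r=cv2.undistortPoints(uv,np.array(c['intrinsics']),np.array(c['distortion'])).reshape(-1,2)
    P=np.c_[r,np.ones(len(r))]*np.array(depth).reshape(-1,1)
    return (P-np.array(c['t']))@np.array(c['R'])
def cloud(n,d):
    v,u=np.mgrid[0:480,0:640]
    return world(n,np.stack([u,v],-1).reshape(-1,2),d.reshape(-1)).reshape(480,640,3)
E
python3 - <<'E'
from h import *
for n in('top','side'):
    p,d=shot(n); cv2.imwrite(f'pics/{n}1.png',p[:,:,::-1]); c=manip.calibration(n); print(n,-np.array(c['R']).T@c['t'],np.array(c['R']).round(2).tolist())
s=manip.sense();print(s)
E
```

```text
top [0.46286427 0.01310059 1.17778198] [[-0.01, -1.0, 0.03], [-0.99, 0.0, -0.13], [0.13, -0.03, -0.99]]
side [ 0.30608517 -0.61726116  0.75503812] [[0.9, -0.44, 0.0], [-0.31, -0.63, -0.71], [0.31, 0.64, -0.7]]
{'t': 0.1, 'joint_pos': array([-1.37752223,  0.42665741,  0.07387069,  1.60654103, -0.03408885,
        1.11083214, -0.06709812]), 'qvel': array([ 1.45223023e-03, -9.97530592e-04,  1.10613878e-03, -3.12275603e-03,
        8.33964350e-05, -7.46445800e-04, -1.76244309e-03]), 'joint_efforts': array([ 6.49912123e-03, -9.37468457e+01,  3.67652714e+00, -4.55039012e+01,
       -4.85284638e-02,  1.67828088e-02,  1.44187339e-05]), 'position': array([0.22677242, 0.63533378, 0.2048551 ]), 'tool_rot': array([ 3.78641715e-04,  8.17355213e-01,  5.76133760e-01, -4.51343384e-04]), 'wrist_force': array([-0.31897508,  0.27670334,  1.12648904]), 'torque': array([-0.04198276, -0.00079788, -0.02601559]), 'grip_width': 0.09345936510200835}
```

View pics/top1.png

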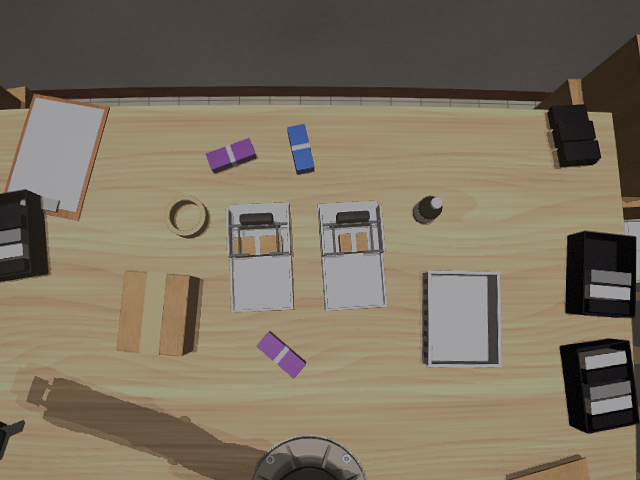

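View pics/side1.png

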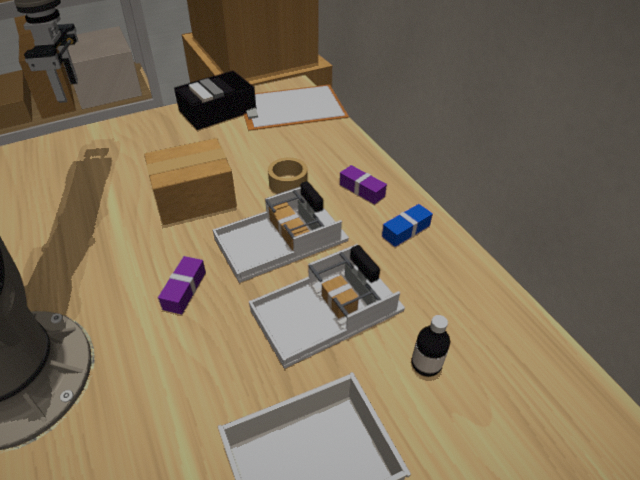

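The top view shows the long carton (brown, u 238–283, v 245) in the left dispenser, with its grip at (257,219). The short one is in the right dispenser, grip at (352,217). The tote is at (462,318), the box at (158,313), the tape roll at (187,216) and the bottle at (428,209).

```bash
python3 - <<'E'
from h import *
p=np.load('pics/top_p.npy');d=np.load('pics/top_d.npy');W=cloud('top',d)
g=p.max(2).astype(int);sat=g-p.min(2)
def reg(name,u0,u1,v0,v1,m,z=None):
    M=np.zeros((480,640),bool);M[v0:v1,u0:u1]=m[v0:v1,u0:u1]
    if z: M&=(W[...,2]>z[0])&(W[...,2]<z[1])
    M=cv2.morphologyEx(M.astype(np.uint8),cv2.MORPH_OPEN,np.ones((2,2)))>0
    n,l,s,_=cv2.connectedComponentsWithStats(M.astype(np.uint8));M=l==1+s[1:,4].argmax()
    P=W[M];r=cv2.minAreaRect((P[:,:2]*1000).astype(np.float32));print(name,len(P),'z',np.percentile(P[:,2],[5,50,95]).round(4),'rect',np.round(r[0],1),np.round(r[1],1),round(r[2],1),'mean',P[:,:2].mean(0).round(4))
one=np.ones_like(g,bool)
reg('gripL',225,300,195,235,one,(.095,.13))
reg('gripS',320,385,195,235,one,(.095,.13))
reg('dispL',215,305,190,320,(sat<40)&(g>60))
reg('dispL z',215,305,190,320,one,(.006,.2))
reg('dispS z',308,395,190,320,one,(.006,.2))
reg('floorL',215,305,255,320,one,(.006,.02))
reg('cartonL',225,300,225,262,sat>45,(.03,.07))
reg('tote',410,515,260,375,one,(.05,.09))
reg('totefl',410,515,260,375,one,(.002,.015))
reg('tape',160,212,190,242,one,(.03,.06))
reg('box',110,210,262,362,one,(.09,.13))
reg('bottle',405,450,190,230,one,(.05,.16))
E
```

```text
gripL 339 z [0.085  0.1086 0.1126] rect [651.4 116.8] [32.1 75.6] 15.7 mean [0.6504 0.1161]
gripS 327 z [0.0831 0.1089 0.1127] rect [590.  -51.7] [ 63.7 278.3] 50.1 mean [ 0.6542 -0.1061]
dispL 6179 z [-0.0024  0.0102  0.0657] rect [581.7 127.3] [299.4 197.8] 7.0 mean [0.5673 0.1181]
dispL z 6548 z [0.0061 0.0115 0.1053] rect [571.7 109.4] [269.8 173.2] 4.9 mean [0.5686 0.1129]
dispS z 6497 z [0.0061 0.0115 0.1045] rect [575.  -90.6] [269.6 212.4] 1.3 mean [ 0.5725 -0.1112]
floorL 2869 z [0.0063 0.01   0.015 ] rect [509.7  98.3] [129.  165.7] 2.8 mean [0.5079 0.1101]
cartonL 278 z [0.0462 0.0503 0.0645] rect [595.7  90.8] [43.6 39.1] 3.2 mean [0.5967 0.0916]
tote 1495 z [-0.0021  0.0666  0.0712] rect [ 415.  -384.2] [210.7 240.7] 88.4 mean [ 0.4144 -0.3818]
totefl 2231 z [-0.0002  0.0036  0.0122] rect [ 418.6 -218.7] [464.6 208.2] 89.3 mean [ 0.4044 -0.3914]
tape 664 z [0.0216 0.0441 0.0487] rect [599.2 163.1] [393.1  99.2] 61.9 mean [0.6684 0.2916]
box 5435 z [0.1029 0.1078 0.1113] rect [418.7 236.6] [437.4 196.5] 84.9 mean [0.4355 0.3412]
bottle 509 z [0.0003 0.0893 0.1301] rect [ 600.3 -159.9] [ 55.3 438.4] 31.3 mean [ 0.676 -0.286]
```

```bash
cat >> h.py <<'E'
def rayz(n,uv,z):
    c=manip.calibration(n);o=-np.array(c['R']).T@c['t'];q=world(n,uv,np.ones(len(np.reshape(uv,(-1,2)))))-o
    return o+q*((z-o[2])/q[:,2])[:,None]
def blob(M,box):
    u0,u1,v0,v1=box;N=np.zeros((480,640),np.uint8);N[v0:v1,u0:u1]=M[v0:v1,u0:u1]
    n,l,s,_=cv2.connectedComponentsWithStats(N);return l==1+s[1:,4].argmax()
def rect(n,M,z):
    v,u=np.nonzero(M);P=rayz(n,np.c_[u,v].astype(float),z)
    r=cv2.minAreaRect((P[:,:2]*1000).astype(np.float32));return np.round(r[0],1),np.round(r[1],1),round(r[2],1)
E
python3 - <<'E'
from h import *
p=np.load('pics/top_p.npy');d=np.load('pics/top_d.npy')
g=p.max(2).astype(int);sat=g-p.min(2)
for n,b in(('L',(235,285,206,232)),('S',(330,378,206,230))):
    M=blob((g<70)&(sat<30),b);print(n,M.sum(),rect('top',M,.112),rect('top',M,.1))
for n,b in(('L',(215,305,190,325)),('S',(310,395,190,325)),('tote',(410,515,255,380))):
    M=blob((sat<35),b);v,u=np.nonzero(M);print(n,u.min(),u.max(),v.min(),v.max(),rect('top',M,.03 if n!='tote' else .07))
    if n!='tote':
      for s in(0,1):
        rows=np.arange(262,300);e=[np.nonzero(M[r])[0][[0,-1]][s] for r in rows]
        P=rayz('top',np.c_[e,rows].astype(float),.03);k=np.polyfit(P[:,0],P[:,1],1);print('side',s,'yaw',np.degrees(np.arctan(k[0])).round(1),'mid',P.mean(0).round(4),'res',np.std(P[:,1]-np.polyval(k,P[:,0])).round(4))
# dispenser front edge at mid
    c=[r for r in range(290,325) if M[r,262 if n=='L' else 355]] if n!='tote' else []
    if c: print('front',rayz('top',[[262. if n=='L' else 355.,c[-1]]],.03).round(4))
D=cv2.resize(p[190:330,120:400],None,fx=2.8,fy=2.8,interpolation=cv2.INTER_CUBIC);cv2.imwrite('pics/crop1.png',D[:,:,::-1])
E
```

```text
L 460 (array([644.9, 114.9]), array([34.8, 81.4]), 2.6) (array([647., 116.]), array([35.2, 82.3]), 2.6)
S 462 (array([649.1, -99.6]), array([34.3, 81.6]), 3.3) (array([ 651.2, -100.9]), array([34.7, 82.5]), 3.3)
L 226 293 202 312 (array([572.5, 116.8]), array([261.9, 156.8]), 2.7)
side 0 yaw 2.0 mid [0.5138 0.1853 0.03  ] res 0.0007
side 1 yaw 2.8 mid [0.5134 0.0367 0.03  ] res 0.0007
front [[0.4434 0.1084 0.03  ]]
S 310 392 200 310 (array([ 576.3, -110.2]), array([261.7, 200.4]), 3.6)
side 0 yaw 3.4 mid [ 0.5131 -0.0369  0.03  ] res 0.0008
side 1 yaw 3.6 mid [ 0.5122 -0.1858  0.03  ] res 0.0007
front [[ 0.4468 -0.1138  0.03  ]]
tote 422 502 270 367 (array([ 420.7, -361.5]), array([191.7, 226.4]), 88.5)
```

View pics/crop1.png

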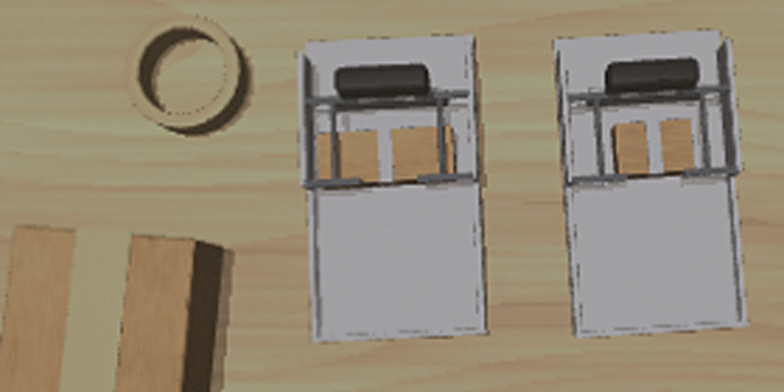

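Measured dispenser_long: origin about (0.575, 0.114), yaw about 2.5°, grip near (0.650, 0.117). The tote is near (0.42, -0.372). I'll grip the bar with the jaws along the dispenser's x, first turning the tool and then travelling.

Emit:
servo_tool:
  increments:
    - [[0, 0, 1, 0, 0, 0, 100], [0, 0, 1, 0, 0, 0, 100], [0, 0, 1, 0, 0, 0, 100], [0, 0, 1, 0, 0, 0, 100], [0, 0, 1, 0, 0, 0, 100], [0, 0, 1, 0, 0, 0, 100], [0, 0, 1, 0, 0, 0, 100], [0, 0, 1, 0, 0, 0, 100], [0, 0, 0.5, 0, 0, 0, 100], [0, 0, 0, 0.5, 0.67, 0, 100], [0, 0, 0, 0.5, 0.67, 0, 100], [0, 0, 0, 0.5, 0.67, 0, 100], [0, 0, 0, 0.5, 0.67, 0, 100], [0, 0, 0, 0.5, 0.67, 0, 100], [0, 0, 0, 0.5, 0.67, 0, 100], [0, 0, 0, 0.5, 0.67, 0, 100], [0, 0, 0, 0.5, 0.67, 0, 100]]

```text
t: 2.22
position: [0.4383, 0.3749, 0.2053]
tool_rot: [0.0, 1.0, 0.021, -0.0]
wrist_force: [0.7, 0.8, 0.3]
grip_width: 0.0936
```

Emit:
servo_tool:
  increments:
    - [[0, 0, 0, 0.5, 0.67, 0, 100], [0, 0, 0, 0.5, 0.67, 0, 100], [0, 0, 0, 0.5, 0.67, 0, 100], [0, 0, 0, 0.5, 0.67, 0, 100], [0, 0, 0, 0.5, 0.67, 0, 100], [0, 0, 0, 0.5, 0.67, 0, 100], [0, 0, 0, 0.5, 0.67, 0, 100], [0, 0, 0, 0.5, 0.67, 0, 100], [0, 0, 0, 0, 0, 0.5, 100], [0, 0, 0, 0, 0, 0.5, 100], [0, 0, 0, 0, 0, 0, 100]]

```text
t: 3.6
position: [0.6474, 0.1164, 0.1537]
tool_rot: [0.001, 1.0, 0.021, -0.002]
wrist_force: [0.3, -1.1, 1.4]
grip_width: 0.0939
```

```bash
python3 - <<'E'
from h import *
p,d=shot('side')
D=cv2.resize(p[110:340,180:440],None,fx=2.6,fy=2.6,interpolation=cv2.INTER_CUBIC);cv2.imwrite('pics/s2.png',D[:,:,::-1])
s=manip.sense();print(s['position'],s['joint_pos'].round(2))
E
```

```text
[0.64819434 0.11648881 0.15513657] [-0.65  0.49  0.51  1.71 -0.27  1.01  0.  ]
```

View pics/s2.png

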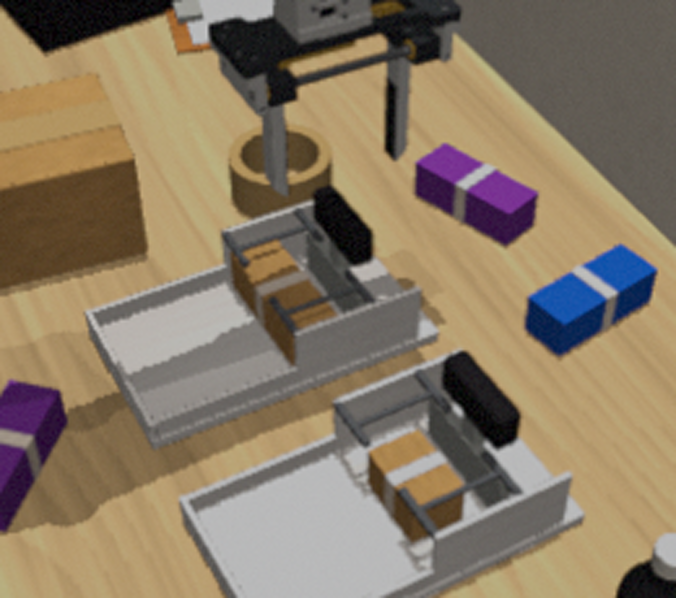

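The open fingers hang above the left dispenser, straddling the black grip (crop 343,225) front to back, clear of everything else. Descending and closing.

Emit:
servo_tool:
  increments:
    - [[0, 0, 0, 0, 0, 0.4, 100], [0, 0, 0, 0, 0, 0.4, 100], [0, 0, 0, 0, 0, 0.4, 100], [0, 0, 0, 0, 0, 0.2, 100], [0, 0, 0, 0, 0, 0, 40], [0, 0, 0, 0, 0, 0, 40], [0, 0, 0, 0, 0, 0, 40], [0, 0, 0, 0, 0, 0, 40], [0, 0, 0, 0, 0, 0, 0], [0, 0, 0, 0, 0, 0, 0], [0, 0, 0, 0, 0, 0, 0], [0, 0, 0, 0, 0, 0, 0]]

```text
t: 5.15
position: [0.6489, 0.1166, 0.0855]
tool_rot: [0.0, 1.0, 0.021, 0.0]
wrist_force: [2.0, 0.3, -1.7]
grip_width: 0.0217
```

Emit:
servo_tool:
  increments:
    - [[0, 0, 0, -0.15, 0, 0, 0], [0, 0, 0, -0.15, 0, 0, 0], [0, 0, 0, -0.15, 0, 0, 0], [0, 0, 0, -0.15, 0, 0, 0], [0, 0, 0, -0.15, 0, 0, 0], [0, 0, 0, -0.15, 0, 0, 0], [0, 0, 0, -0.15, 0, 0, 0], [0, 0, 0, -0.15, 0, 0, 0], [0, 0, 0, -0.15, 0, 0, 0], [0, 0, 0, -0.15, 0, 0, 0], [0, 0, 0, -0.15, 0, 0, 0], [0, 0, 0, -0.15, 0, 0, 0], [0, 0, 0, -0.15, 0, 0, 0], [0, 0, 0, -0.1, 0, 0, 0], [0, 0, 0, 0, 0, 0, 0], [0, 0, 0, 0, 0, 0, 0]]

```text
t: 7.15
position: [0.5454, 0.1119, 0.0854]
tool_rot: [0.0, 1.0, 0.02, -0.001]
wrist_force: [-1.9, -4.0, 4.2]
grip_width: 0.0216
```

Emit:
servo_tool:
  increments:
    - [[0, 0, 0, -0.05, 0, 0, 0], [0, 0, 0, -0.05, 0, 0, 0], [0, 0, 0, -0.05, 0, 0, 0], [0, 0, 0, 0, 0, 0, 0]]

```text
t: 7.65
position: [0.5386, 0.1117, 0.0855]
tool_rot: [0.0, 1.0, 0.02, -0.0]
wrist_force: [3.7, -4.3, -1.5]
grip_width: 0.0217
```

Emit:
servo_tool:
  increments:
    - [[0, 0, 0, -0.04, 0, 0, 0], [0, 0, 0, -0.04, 0, 0, 0], [0, 0, 0, 0, 0, 0, 0]]

```text
t: 8.02
position: [0.5383, 0.1117, 0.0856]
tool_rot: [0.0, 1.0, 0.02, 0.004]
wrist_force: [29.2, -4.1, -28.9]
grip_width: 0.0219
```

Front stop reached (position holds at 0.538 while force rises to 29 N). That puts the rear stop at about x 0.658. Pushing back.

Emit:
servo_tool:
  increments:
    - [[0, 0, 0, 0.1, 0, 0, 0], [0, 0, 0, 0.15, 0, 0, 0], [0, 0, 0, 0.15, 0, 0, 0], [0, 0, 0, 0.15, 0, 0, 0], [0, 0, 0, 0.15, 0, 0, 0], [0, 0, 0, 0.15, 0, 0, 0], [0, 0, 0, 0.15, 0, 0, 0], [0, 0, 0, 0.15, 0, 0, 0], [0, 0, 0, 0.15, 0, 0, 0], [0, 0, 0, 0.15, 0, 0, 0], [0, 0, 0, 0.15, 0, 0, 0], [0, 0, 0, 0.15, 0, 0, 0], [0, 0, 0, 0.15, 0, 0, 0], [0, 0, 0, 0.15, 0, 0, 0], [0, 0, 0, 0.15, 0, 0, 0], [0, 0, 0, 0.15, 0, 0, 0], [0, 0, 0, 0.1, 0, 0, 0], [0, 0, 0, 0, 0, 0, 0]]

```text
t: 10.28
position: [0.658, 0.117, 0.0855]
tool_rot: [-0.0, 1.0, 0.021, 0.001]
wrist_force: [2.2, -3.1, 1.5]
grip_width: 0.0218
```

Emit:
servo_tool:
  increments:
    - [[0, 0, 0, 0.04, 0, 0, 0], [0, 0, 0, 0.04, 0, 0, 0], [0, 0, 0, 0.02, 0, 0, 0], [0, 0, 0, 0, 0, 0, 0]]

```text
t: 10.78
position: [0.6588, 0.1171, 0.0853]
tool_rot: [-0.0, 1.0, 0.021, -0.003]
wrist_force: [-23.6, -3.7, 21.2]
grip_width: 0.0215
```

Emit:
servo_tool:
  increments:
    - [[0, 0, 0, -0.04, 0, 0, 40], [0, 0, 0, 0, 0, 0, 60], [0, 0, 0, 0, 0, 0, 80], [0, 0, 0, 0, 0, 0, 80], [0, 0, 0, 0, 0, -0.5, 80], [0, 0, 0, 0, 0, -0.5, 80], [0, 0, 0, 0, 0, -0.5, 80], [0, 0, 0, 0, 0, -0.5, 80], [0, 0, 0, 0, -0.7, 0, 80], [0, 0, 0, 0, -0.7, 0, 80], [0, 0, 0, 0, -0.7, 0, 80], [0, 0, 0, 0, -0.7, 0, 80], [0, 0, 0, 0, -0.7, 0, 80], [0, 0, 0, 0, -0.7, 0, 80]]

```text
t: 12.52
position: [0.6513, 0.3281, 0.1854]
tool_rot: [-0.0, 1.0, 0.021, 0.0]
wrist_force: [0.7, -0.5, 0.0]
grip_width: 0.075
```

```bash
python3 - <<'E'
from h import *
p,d=shot('top');q,_=shot('side');s=manip.sense();print(s['position'],s['t'])
D=np.hstack([cv2.resize(p[180:400,200:520],None,fx=1.25,fy=1.25)[:275],cv2.resize(q[110:385,160:480],(320,275))]);cv2.imwrite('pics/3.png',D[:,:,::-1])
g=p.max(2).astype(int);sat=g-p.min(2)
M=blob(sat>40,(236,287,257,306));v,u=np.nonzero(M);print(u.min(),u.max(),v.min(),v.max(),rect('top',cv2.morphologyEx(M.astype(np.uint8),cv2.MORPH_CLOSE,np.ones((1,13))),.052))
M=((sat>40)*1)[257:306,236:287];v,u=np.nonzero(M);N=np.zeros((480,640));N[257:306,236:287]=M;print('all',u.min()+236,u.max()+236,v.min()+257,v.max()+257,rect('top',N,.052))
b=blob((g<70)&(sat<30),(235,285,200,232));print('grip',rect('top',b,.112))
E
```

```text
[0.65008198 0.33200899 0.18466958] 12.625
261 283 274 293 (array([506. ,  83.4]), array([44. , 51.2]), 3.6)
all 236 283 274 294 (array([504.5, 113.2]), array([ 44.2, 111.1]), 2.6)
grip (array([654.4, 116.8]), array([25.3, 72.6]), 1.0)
```

View pics/3.png

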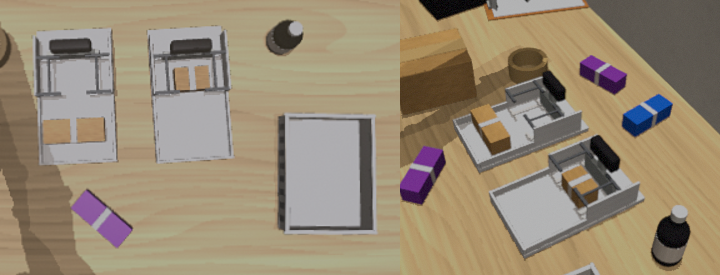

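The carton lies flat on the left tray around world (0.505, 0.114), yaw 2.6°, and the slide is back. The short dispenser is unchanged. Moving above the carton.

Emit:
servo_tool:
  increments:
    - [[0, 0, 0, -0.44, 0.605, 0, 65], [0, 0, 0, -0.44, 0.605, 0, 65], [0, 0, 0, -0.44, 0.605, 0, 65], [0, 0, 0, -0.44, 0.605, 0, 65], [0, 0, 0, -0.44, 0.605, 0, 65], [0, 0, 0, -0.44, 0.605, 0, 65], [0, 0, 0, -0.44, 0.605, 0, 65], [0, 0, 0, 0, 0, 0.5, 65], [0, 0, 0, 0, 0, 0.5, 65], [0, 0, 0, 0, 0, 0.5, 65], [0, 0, 0, 0, 0, 0.4, 65], [0, 0, 0, 0, 0, 0, 65], [0, 0, 0, 0, 0, 0, 65]]

```text
t: 14.25
position: [0.5067, 0.1087, 0.0912]
tool_rot: [-0.0, 1.0, 0.02, 0.0]
wrist_force: [-0.5, -0.4, -0.6]
grip_width: 0.0613
```

Emit:
servo_tool:
  increments:
    - [[0, 0, 0, -0.03, -0.08, 0.3, 65], [0, 0, 0, 0, 0, 0.4, 65], [0, 0, 0, 0, 0, 0.4, 65], [0, 0, 0, 0, 0, 0.24, 65], [0, 0, 0, 0, 0, 0, 65], [0, 0, 0, 0, 0, 0, 0], [0, 0, 0, 0, 0, 0, 0], [0, 0, 0, 0, 0, 0, 0], [0, 0, 0, 0, 0, 0, 0]]

```text
t: 15.38
position: [0.505, 0.1131, 0.024]
tool_rot: [-0.0, 1.0, 0.021, 0.0]
wrist_force: [-0.7, -0.9, 7.9]
grip_width: 0.0445
```

Gripped at 44.5 mm, which matches the carton's width. Lifting and carrying.

Emit:
servo_tool:
  increments:
    - [[0, 0, 0, 0, 0, -0.2, 0], [0, 0, 0, 0, 0, -0.4, 0], [0, 0, 0, 0, 0, -0.5, 0], [0, 0, 0, 0, 0, -0.6, 0], [0, 0, 0, 0, 0, -0.6, 0], [0, 0, 0, 0, 0, -0.4, 0], [0, 0, 0, -0.1, 0.4, 0, 0], [0, 0, 0, -0.15, 0.6, 0, 0], [0, 0, 0, -0.15, 0.6, 0, 0], [0, 0, 0, -0.15, 0.6, 0, 0], [0, 0, 0, -0.15, 0.6, 0, 0], [0, 0, 0, -0.15, 0.6, 0, 0], [0, 0, 0, -0.15, 0.6, 0, 0], [0, 0, 0, -0.15, 0.6, 0, 0], [0, 0, 0, -0.15, 0.6, 0, 0], [0, 0, 0, -0.15, 0.6, 0, 0], [0, 0, 0, -0.15, 0.6, 0, 0], [0, 0, 0, -0.15, 0.6, 0, 0], [0, 0, 0.5, -0.15, 0.6, 0, 0], [0, 0, 0, 0, 0, 0, 0]]

```text
t: 17.88
position: [0.4231, -0.2732, 0.1581]
tool_rot: [0.0, 1.0, -0.017, -0.001]
wrist_force: [0.2, 1.0, -2.6]
grip_width: 0.0449
```

```bash
python3 - <<'E'
from h import *
p=np.load('pics/top_p.npy');g=p.max(2).astype(int);sat=g-p.min(2)
M=blob((sat<35)&(g>100),(410,515,255,380));v,u=np.nonzero(M)
h=cv2.convexHull(np.c_[u,v].astype(np.int32));b=cv2.approxPolyDP(h,4,True).reshape(-1,2);print(b.tolist());print(rayz('top',b.astype(float),.07).round(3).tolist())
print(rect('top',M,.07))
E
```

```text
[[501, 367], [427, 367], [427, 270], [500, 272]]
[[0.305, -0.452, 0.07], [0.31, -0.275, 0.07], [0.534, -0.281, 0.07], [0.528, -0.459, 0.07]]
(array([ 420.2, -366.5]), array([180.6, 226.6]), 88.8)
```

Emit:
servo_tool:
  increments:
    - [[0, 0, 0, 0, 0.5, 0, 0], [0, 0, 0, 0, 0.5, 0, 0], [0, 0, 0, 0, 0.5, 0, 0], [0, 0, 0, 0, 0.46, 0, 0], [0, 0, 0, 0, 0, 0, 0], [0, 0, 0, 0, 0, 0, 0]]

```text
t: 18.62
position: [0.4221, -0.3677, 0.1581]
tool_rot: [-0.0, 1.0, -0.014, -0.0]
wrist_force: [0.1, -0.5, -2.2]
grip_width: 0.0449
```

Emit:
servo_tool:
  increments:
    - [[0, 0, 0, 0, 0, 0.4, 0], [0, 0, 0, 0, 0, 0.5, 0], [0, 0, 0, 0, 0, 0.5, 0], [0, 0, 0, 0, 0, 0.5, 0], [0, 0, 0, 0, 0, 0.4, 0], [0, 0, 0, 0, 0, 0.3, 0], [0, 0, 0, 0, 0, 0.1, 0], [0, 0, 0, 0, 0, 0, 0], [0, 0, 0, 0, 0, 0, 0]]

```text
t: 19.75
position: [0.4228, -0.3689, 0.0241]
tool_rot: [0.0, 1.0, -0.014, 0.0]
wrist_force: [0.1, -0.8, -2.0]
grip_width: 0.0449
```

```bash
python3 - <<'E'
from h import *
q,_=shot('side');p,_=shot('top')
D=np.hstack([cv2.resize(q[280:480,160:460],(450,300)),cv2.resize(p[250:390,400:540],(300,300))]);cv2.imwrite('pics/4.png',D[:,:,::-1])
print(manip.sense()['wrist_force'],manip.sense()['position'])
E
```

```text
[-1.19821404 -0.74624648 -1.58447129] [ 0.42280529 -0.36884504  0.02403561]
```

View pics/4.png

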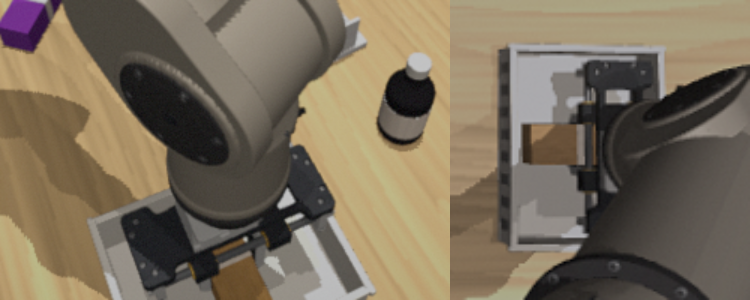

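The carton hangs inside the tote, clear of the walls (right half, 555,143), about 7 mm above the floor. Lowering gently.

Emit:
servo_tool:
  increments:
    - [[0, 0, 0, 0, 0, 0.05, 0], [0, 0, 0, 0, 0, 0.05, 0], [0, 0, 0, 0, 0, 0.02, 0], [0, 0, 0, 0, 0, 0, 0], [0, 0, 0, 0, 0, 0, 0]]

```text
t: 20.48
position: [0.4225, -0.3687, 0.0175]
tool_rot: [0.0, 1.0, -0.014, -0.0]
wrist_force: [0.2, 1.0, -1.0]
grip_width: 0.0447
```

Emit:
servo_tool:
  increments:
    - [[0, 0, 0, 0, 0, 0.02, 0], [0, 0, 0, 0, 0, 0, 0], [0, 0, 0, 0, 0, 0, 0]]

```text
t: 20.85
position: [0.4226, -0.3687, 0.0171]
tool_rot: [-0.0, 1.0, -0.014, 0.0]
wrist_force: [-4.2, 3.1, 11.7]
grip_width: 0.0451
```

Contact: 11.7 N upwards at the floor height I expected. Releasing and lifting away.

Emit:
servo_tool:
  increments:
    - [[0, 0, 0, 0, 0, 0, 60], [0, 0, 0, 0, 0, 0, 75], [0, 0, 0, 0, 0, 0, 75], [0, 0, 0, 0, 0, 0, 75], [0, 0, 0, 0, 0, -0.2, 75], [0, 0, 0, 0, 0, -0.5, 75], [0, 0, 0, 0, 0, -0.7, 75], [0, 0, 0, 0, 0, -0.8, 75], [0, 0, 0, 0, 0, -0.8, 75], [0, 0, 0, 0, 0, -0.8, 75], [0, 0, 0, 0, 0.6, 0, 75], [0, 0, 0, 0, 0.6, 0, 75], [0, 0, 0, 0, 0.6, 0, 75], [0, 0, 0, 0, 0.6, 0, 75], [0, 0, 0, 0, 0.6, 0, 75], [0, 0, 0, 0, 0.6, 0, 75], [0, 0, 0, 0, 0.6, 0, 75], [0, 0, 0, 0, 0, 0, 75], [0, 0, 0, 0, 0, 0, 75]]

```text
t: 23.22
position: [0.4164, -0.5781, 0.2067]
tool_rot: [-0.0, 1.0, -0.014, -0.0]
wrist_force: [0.6, 0.2, 0.4]
grip_width: 0.0707
```

```bash
python3 - <<'E'
from h import *
q,_=shot('side');p,_=shot('top');s=manip.sense()
cv2.imwrite('pics/5.png',np.hstack([p[:,:,::-1][90:390,100:560],q[::1,:,::-1][150:450,200:500]]))
g=p.max(2).astype(int);sat=g-p.min(2)
print('grip',rect('top',blob((g<70)&(sat<30),(235,285,200,232)),.112),s['t'],s['position'])
E
```

```text
grip (array([654.7, 116.9]), array([72.7, 25.3]), 89.9) 23.325 [ 0.41688246 -0.57767649  0.20681912]
```

View pics/5.png

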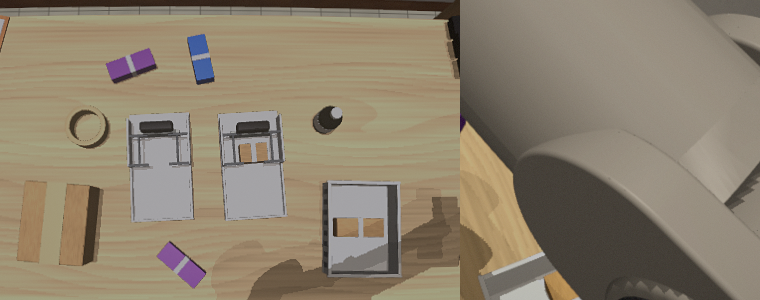

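```bash
python3 -c "
from bench import manip
print(manip.hand_in())"
```

```text
the job is handed in; nothing more can be done
None
```

The long carton is now lying flat in the white tote, the same way up, and its slide is back at the rear stop. I handed the job in at about 23 s of the 72 s allowed.

- **Slide:** I gripped the bar of dispenser_long (the left one) and moved it until it stopped at x = 0.538. I then pushed it back until it stopped at x = 0.659. The measured travel is about 120 mm, with 24–29 N along x (about 41 N in total) at the wrist at each stop.
- **Carton:** I picked it off the tray with 44.5 mm between the fingers, lowered it until the wrist felt about 12 N from the tote floor, and then let go.
- **Last pictures:** The top view shows the carton flat near the middle of the tote, clear of the walls. The slide is at the rear, and the short dispenser, box, bottle and tape roll look unmoved.
- **Less certain:** In the last side view the arm hid the tote, so the final placing was checked only from above. In the top picture the rear edge of the grip reads about 2.5 mm forward of where the arm felt the stop. I put that down to camera error.

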